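Turn the filter holder's lid until its keys drop into the notches

ROBOT

A 6-joint arm with a two-finger parallel gripper is mounted at the origin on a cart in front of the work surface, level with it; the furniture and walls round the work are solid. World frame = base frame: x ahead of the robot, y to its left, z up, the work surface at z = 0. Lengths are in m, angles in rad, forces in N, time in s.
With the tool pointing down it reaches from about 0.3 to 0.775 m from the base axis. Payload 14.6 kg.
Tool frame: the origin (TCP) lies at the very end of the fingers, on their centre line; the grasp point (between the pads) lies 19 mm behind it; x points along the fingers, y is the direction in which the jaws open and shut, and the axes are right-handed (so a half turn about x gives the same grasp; the last joint's range is limited). The gripper opens to 94 mm and grips with 3 to 60 N. Pads are 16 mm wide; open, the fingers measure 119 mm over their backs; the gripper's body (75 mm by 177 mm) begins 78 mm behind the grasp point.
Start: joints at [1.237, 0.3, 1.521, -0, 1.321, -0.067], TCP at [0.145, 0.531, 0.205] pointing down, gripper open.
Joint ranges: [-3.03, 3.03], [-0.79, 2.21], [0.23, 2.52], [-1.04, 4.18], [0, 3.07], [-2.55, 2.55]. Speed limits (rad/s): [2.22, 2.22, 2.57, 3.14, 3.14, 3.14].

INTERFACE

Orientations are given as [roll, pitch, yaw] about the fixed x, y, z axes, in that order (R = Rz(yaw) Ry(pitch) Rx(roll)).
In Python, from station import ctrl, viewer, hand_in gives the robot as it stands. The module is installed in compiled form; this text tells all that it offers.
- The arm moves only by the tool play_rows, never from a script. Its argument "deltas" is a list that holds one entry, the list of rows, each a list of 7 numbers: the shift along the tool's x, y, z in mm, then the turn, a rotation vector about the tool's x, y, z in rad, then the finger opening in mm, from 0 to 94. In form: [[[dx, dy, dz, ax, ay, az, gripper], ...]]. A call has 1 to 10 rows; each row shifts and turns the commanded pose from where the row before left it, along the tool's axes as they then stand; what a row does not reach is not made up. A row lasts 1/10 s, in which the tool goes at most 50 mm and 8.59 degrees, less where a joint would pass 70% of its speed; a pose out of reach is approached as far as the arm can. A call with a gripper value outside its range is refused whole. The fingers move at their own pace and stop on an object; "grip_force" is the grip in N (left out, the last holds). Time passes only in rows, so rows that do not move let the fingers close. It gives the time, the measured TCP pose, the force and the opening at its end, in the units of the state.
- ctrl.get_obs(): the state, without advancing time (a new reading comes with each control period).
- viewer.camera(name): name is "scene" or "side" or "wrist"; returns a dict with "img" (420x560x3 uint8, red, green, blue), "fx", "fy", "cx", "cy" (pixels), "distortion" ([k1, k2, p1, p2, k3] as OpenCV has them; the pictures are not rectified), "rvec" (rotation vector, rad) and "tvec" (3), from world to camera coordinates, as OpenCV has them. Camera axes: x right, y down, z forward; pixel columns grow to the right and rows downward; lengths in m; the calibration is good to about 2 mm. A picture is of the moment at which its call begins. There is no depth.
- hand_in(): hands the job in, once; it reports no verdict.
The state is a dict: "time_s": time; "qpos": joint angles; "joint_vel": joint speeds; "tau": joint torques, N m; "ee_pos": TCP position; "eef_rot": TCP orientation; "force": force on the tool from outside, world axes, zero at the start; "moment": the same for the moment, N m; "grip_width": finger opening in m.
Only numpy, scipy, OpenCV 4.12 (cv2) and the standard library are available. Lean on these libraries where they do the work, as an engineer would, in place of code of your own. Each camera call takes 0.05 s, during which the arm holds its last target.

TASK

The lid of the larger filter holder is sitting proud because its three keys stand on the rim instead of in the notches. Take the lid by its bar handle and turn it on the rim, without lifting it off the holder, until the keys drop into the notches, then seat the lid fully home, flush on the rim, and let go. Leave the smaller, closed holder where it is.

Things in the scene. Friction and masses are not known exactly. Their poses are not given: they have to be found in the camera images.
- filter_holder: Larger filter holder, a steel drum fixed to the worktop: 100 mm across, 50 mm high, foot 116 mm across, bore 80 mm. Three equal notches, 28 mm wide, 13 mm deep, cut down through the whole wall from the rim, 120 degrees apart. Origin: centre of the underside, z up; +x points to one notch.
- holder_rim (a point): Centre of the larger holder's mouth, at rim height, 50 mm above its underside; axes as the holder's. The lid's origin starts 10 mm above this point and coincides with it when the lid is fully home.
- lid: Loose aluminium lid, 0.2 to 0.4 kg: flange 94 mm across, 7 mm thick, over a plug 74 mm across, 20 mm deep. Three equal keys, 12 mm wide, 10 mm high below the flange, 120 degrees apart, end 56 mm from the centre and start on the rim. Any key fits any notch (10 degrees play): the nearest fit is within 60 degrees, either way. Origin: centre of the flange's underside, z up; +x points to one key.
- lid_handle (a point): Centre of the top of the lid's black straight bar handle, 37 mm above the lid's origin; axes as the lid's. The bar is solid, 64 mm long (along the lid's x), 14 mm wide and 30 mm high, standing on the flange.
- small_holder: Smaller filter holder of the same make, loose, already closed: 66 mm across on a foot 80 mm across, 70 mm high in all, with a round black knob on top instead of a bar. Origin: centre of its underside, z up.

How it is judged:
By the outcome, as a careful person would: the job done as asked, in the order asked, and still so for the second after the job is handed in, with the robot touching nothing.
It also fails if it takes over 32 s, if anything falls off the work surface, if the arm or the gripper's body presses on something with over 40 N, if the wrist force passes 120 N, or if a joint passes its speed limit or range.

## Working session

There is one attempt and no reset: what is moved stays moved. The work goes in short steps, Python scripts to look and compute and a tool call to move; the robot and the scene stay as the last step left them, time stands still between calls to the robot, and variables do not carry over. Pictures are saved under pics/ and viewed, and the job is handed in when it is done.

Besides the shell and the picture viewer there is one more tool, called after ">>>" by a JSON object that holds its "name" and its "arguments". play_rows: Moves the arm, as the interface text tells. Its arguments: {"type":"object","properties":{"deltas":{"type":"array","items":{"type":"array","items":{"type":"array","items":{"type":"number"}}}},"grip_force":{"type":"number"}},"required":["deltas"]}

```bash
mkdir -p pics; python3 - <<'E'
from station import ctrl, viewer
import cv2
print(ctrl.get_obs())
for n in ["scene","side","wrist"]:
    c=viewer.camera(n); cv2.imwrite(f"pics/{n}0.png",c["img"][:,:,::-1])
    print(n,{k:c[k] for k in c if k!="img"})
E
```

```text
{'time_s': 0.0, 'qpos': array([ 1.23741003e+00,  3.00460144e-01,  1.52160320e+00, -2.46225559e-05,
        1.32069450e+00, -6.65880019e-02]), 'joint_vel': array([ 9.24309317e-04, -4.04837605e-04,  4.32694466e-04, -1.76442059e-04,
       -1.74698954e-03, -3.97722095e-05]), 'tau': array([ 3.50549679e-03, -5.31814384e+01, -3.52730405e+01,  7.09880982e-02,
        2.44872255e-02, -8.48633658e-05]), 'ee_pos': array([0.14491815, 0.53028336, 0.20488298]), 'eef_rot': array([-1.61691891,  1.5696309 , -1.8837111 ]), 'force': array([ 0.52394842, -0.55334297,  0.13015768]), 'moment': array([ 0.05614565,  0.00059918, -0.00617668]), 'grip_width': 0.09413712479746374}
scene {'fx': 475.7060037173863, 'fy': 475.7060037173863, 'cx': 274.7660142005135, 'cy': 207.7304790232949, 'distortion': array([-0.171589,  0.      ,  0.      ,  0.      ,  0.      ]), 'rvec': array([ 2.24658969, -0.8576876 ,  0.31727455]), 'tvec': array([-0.41199519,  0.31275465,  0.79592303])}
side {'fx': 427.28004228841655, 'fy': 427.28004228841655, 'cx': 287.3660330343552, 'cy': 206.219548678188, 'distortion': array([-0.07204344,  0.        ,  0.        ,  0.        ,  0.        ]), 'rvec': array([ 2.0104344 , -0.12264477,  0.1145509 ]), 'tvec': array([-0.54757108,  0.10126276,  0.81896462])}
wrist {'fx': 336.3930417964851, 'fy': 336.3930417964851, 'cx': 288.5663234629512, 'cy': 209.56133390431327, 'distortion': array([-0.0239003,  0.       ,  0.       ,  0.       ,  0.       ]), 'rvec': array([-2.3140534, -1.767228 , -0.2424568]), 'tvec': array([-0.54973336, -0.0291485 ,  0.39259378])}
```

View pics/scene0.png

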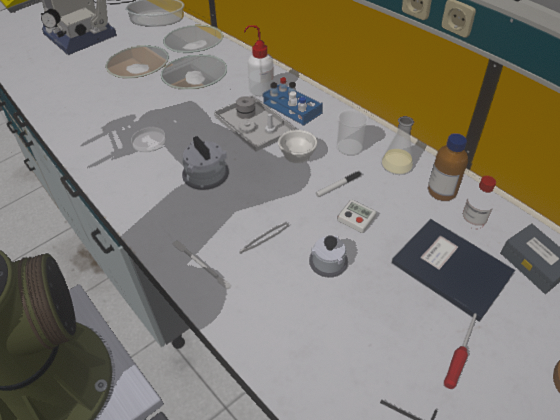

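View pics/side0.png

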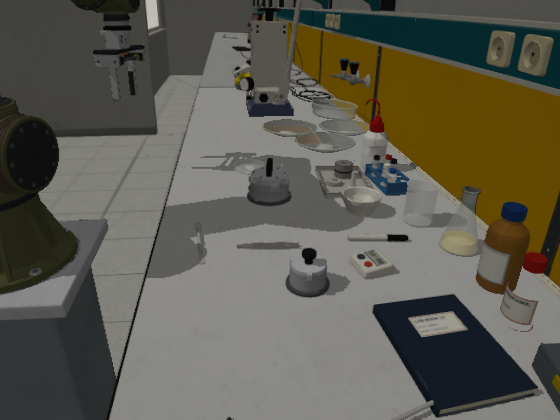

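View pics/wrist0.png

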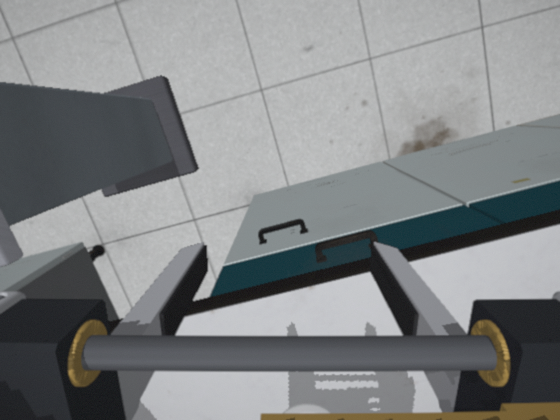

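The scene view shows the larger holder with its bar handle at about (203,160) and the small knobbed holder at (329,255). In the side view they are at (269,185) and (307,272). I'll enlarge these.

```bash
cat > h.py <<'E'
import numpy as np, cv2
from station import ctrl, viewer
def K(c): return np.array([[c["fx"],0,c["cx"]],[0,c["fy"],c["cy"]],[0,0,1]])
def proj(c,P):
    return cv2.projectPoints(np.asarray(P,float).reshape(-1,1,3),c["rvec"],c["tvec"],K(c),c["distortion"])[0].reshape(-1,2)
def ray(c,uv):
    n=cv2.undistortPoints(np.array(uv,float).reshape(-1,1,2),K(c),c["distortion"]).reshape(-1,2)
    R=cv2.Rodrigues(c["rvec"])[0]; o=-R.T@c["tvec"]
    return o,np.c_[n,np.ones(len(n))]@R
def onz(c,uv,z):
    o,d=ray(c,uv); return o+d*((z-o[2])/d[:,2])[:,None]
def crop(c,x0,y0,w,h,s,name,pts=None):
    im=c["img"][y0:y0+h,x0:x0+w,::-1]
    im=cv2.resize(im,None,fx=s,fy=s,interpolation=cv2.INTER_CUBIC)
    if pts is not None:
        for p in pts: cv2.circle(im,(int(round((p[0]-x0+.5)*s-.5)),int(round((p[1]-y0+.5)*s-.5))),1,(0,0,255),-1)
    cv2.imwrite("pics/"+name,im)
E
python3 - <<'E'
from h import *
c=viewer.camera("scene"); crop(c,165,120,80,75,8,"sc1.png")
print(onz(c,[(203,180)],0))
c=viewer.camera("side"); crop(c,230,145,80,65,8,"si1.png")
print(onz(c,[(269,192)],0))
E
```

```text
[[0.52204737 0.23365695 0.        ]]
[[5.42579664e-01 2.81428168e-01 5.55111512e-17]]
```

View pics/sc1.png

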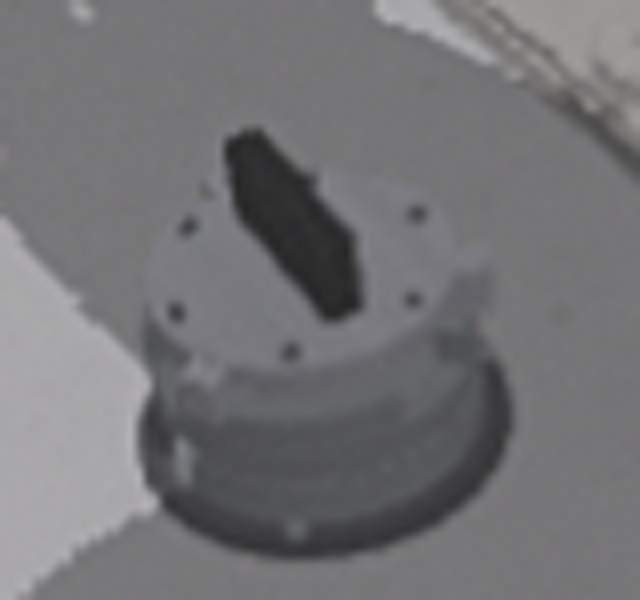

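View pics/si1.png

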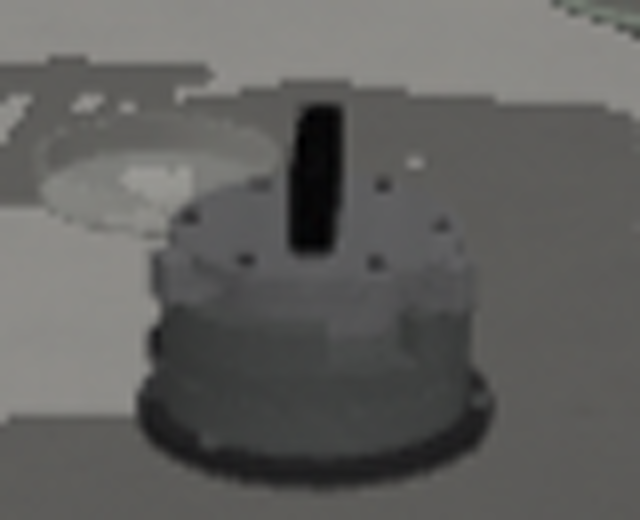

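```bash
cat > ov.py <<'E'
from h import *
def circ(x,y,r,z,n=120):
    t=np.linspace(0,2*np.pi,n,endpoint=False); return np.c_[x+r*np.cos(t),y+r*np.sin(t),0*t+z]
def bar(x,y,th,z0,z1,n=40):
    L,W=.032,.007; out=[]
    cs=[(L,W),(-L,W),(-L,-W),(L,-W)]
    R=np.array([[np.cos(th),-np.sin(th)],[np.sin(th),np.cos(th)]])
    cs=[R@np.array(p)+[x,y] for p in cs]
    for z in (z0,z1):
        for a,b in zip(cs,cs[1:]+cs[:1]):
            for s in np.linspace(0,1,n): out.append([*(a+(b-a)*s),z])
    return np.array(out)
E
python3 - <<'E'
from ov import *
cs=viewer.camera("scene"); cd=viewer.camera("side")
print(onz(cs,[(202.5,153.5)],.067),onz(cd,[(269.4,174)],.067))
# bar axis top from crop estimates
sc=lambda p:(165+(p[0]+.5)/8-.5,120+(p[1]+.5)/8-.5)
sd=lambda p:(230+(p[0]+.5)/8-.5,145+(p[1]+.5)/8-.5)
a=onz(cs,[sc((245,133)),sc((348,262))],.097); print(a)
b=onz(cd,[sd((320,105))],.097); print(b)
# foot extremes fit
from scipy.optimize import least_squares
def f(p):
    P=proj(cs,circ(*p[:2],.058,0)); Q=proj(cd,circ(*p[:2],.058,0))
    s=[*sc((138,440)),*sc((512,410)),*sc((300,558))]
    return [P[:,0].min()-s[0],P[:,0].max()-s[2],P[:,1].max()-s[5]]
def g(p):
    Q=proj(cd,circ(*p[:2],.058,0))
    s=[*sd((138,405)),*sd((495,405)),*sd((315,487))]
    return [Q[:,0].min()-s[0],Q[:,0].max()-s[2],Q[:,1].max()-s[5]]
for F in (f,g,lambda p:f(p)+g(p)):
    r=least_squares(F,[.53,.26]); print(r.x,r.fun)
x,y=r.x
th=np.arctan2(*(a[1]-a[0])[[1,0]]); print(np.degrees(th))
pts=np.r_[circ(x,y,.058,0),circ(x,y,.047,.067),bar(x,y,th,.067,.097)]
crop(cs,165,120,80,75,8,"sc2.png",proj(cs,pts)); crop(cd,230,145,80,65,8,"si2.png",proj(cd,pts))
a=cv2.imread("pics/sc2.png");b=cv2.imread("pics/si2.png")
b=cv2.copyMakeBorder(b,0,80,0,0,cv2.BORDER_CONSTANT)
cv2.imwrite("pics/ov2.png",cv2.resize(np.hstack([a,b]),(800,375)))
E
```

```text
[[0.53902825 0.24520011 0.067     ]] [[0.53905265 0.24139668 0.067     ]]
[[0.54514357 0.277655   0.097     ]
 [0.53275314 0.20772017 0.097     ]]
[[0.543122  0.2802923 0.097    ]]
[0.54090571 0.25103349] [-0.02322445  0.02296356 -0.00223159]
[0.54037147 0.2549104 ] [ 0.1600102  -0.16141855  0.03375597]
[0.54055694 0.25152839] [-0.25034163 -0.21036994 -0.03958365  0.30043359  0.09782249  0.60790355]
-100.04689689041376
```

View pics/sc2.png

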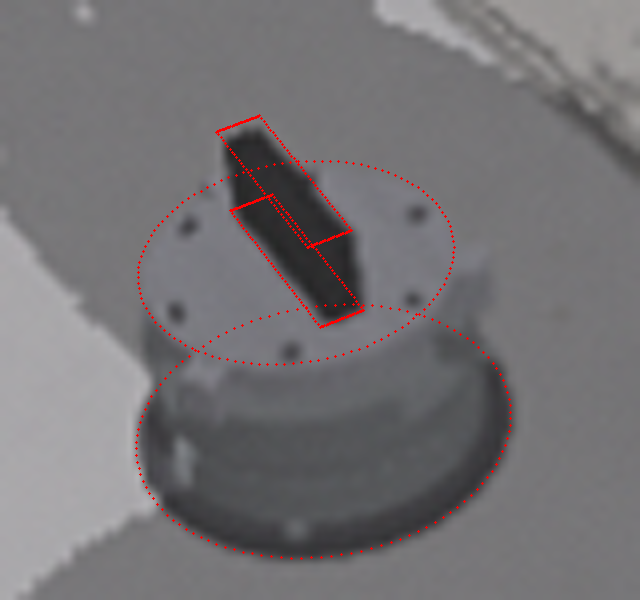

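View pics/si2.png

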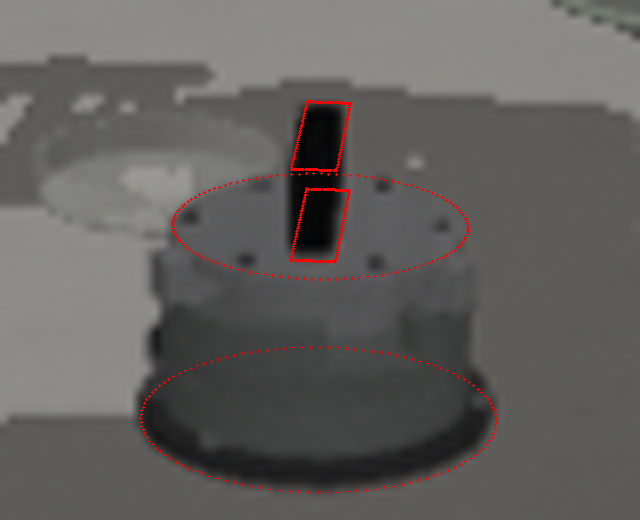

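```bash
python3 - <<'E'
from ov import *
from scipy.spatial.transform import Rotation as Ro
np.set_printoptions(precision=4,suppress=True)
o=ctrl.get_obs(); R=Ro.from_euler('xyz',o["eef_rot"]).as_matrix(); print(R)
c=viewer.camera("wrist"); Rc=cv2.Rodrigues(c["rvec"])[0]; C=-Rc.T@c["tvec"]; print(C, R.T@(C-o["ee_pos"]), R.T@Rc.T)
# target: tcp above lid, tool down; choose y along angle
for ang in (-8,172):
    a=np.radians(ang); Y=np.array([np.cos(a),np.sin(a),0]); X=np.array([0,0,-1.]); Rt=np.c_[X,Y,np.cross(X,Y)]
    rv=Ro.from_matrix(R.T@Rt).as_rotvec(); print(ang,rv,np.degrees(rv))
E
```

```text
[[-0.0001  0.2636  0.9646]
 [-0.0003  0.9646 -0.2636]
 [-1.     -0.0003 -0.    ]]
[0.0692 0.5518 0.385 ] [-0.1797  0.0006 -0.0788] [[ 0.001  -0.272   0.9623]
 [ 1.      0.0004 -0.0009]
 [-0.0001  0.9623  0.272 ]]
-8 [1.4436 0.0002 0.0003] [82.7134  0.0108  0.015 ]
172 [-1.698  -0.0003  0.0002] [-97.2866  -0.0155   0.0112]
```

```bash
cat > plan.py <<'E'
from ov import *
from scipy.spatial.transform import Rotation as Ro
np.set_printoptions(precision=4,suppress=True)
def down(ang):
    a=np.radians(ang); Y=np.array([np.cos(a),np.sin(a),0]); X=np.array([0,0,-1.]); return np.c_[X,Y,np.cross(X,Y)]
def plan(target,ang,n,g,start=None):
    o=ctrl.get_obs(); p=np.array(o["ee_pos"]); R=Ro.from_euler('xyz',o["eef_rot"]).as_matrix()
    Rt=down(ang); w=Ro.from_matrix(R.T@Rt).as_rotvec()/n; d=(np.array(target)-p)/n
    rows=[]
    for i in range(n):
        s=R.T@d*1000; rows.append([*np.round(s,1).tolist(),*np.round(w,4).tolist(),g]); R=R@Ro.from_rotvec(w).as_matrix()
    print(rows)
    return rows
def st():
    o=ctrl.get_obs(); R=Ro.from_euler('xyz',o["eef_rot"]).as_matrix()
    print("t",o["time_s"],"p",o["ee_pos"],"yawY",np.degrees(np.arctan2(R[1,1],R[0,1])),"xdir",R[:,0],"F",o["force"],"M",o["moment"],"w",o["grip_width"],"q",o["qpos"])
E
python3 -c "
from plan import *
plan([.540,.248,.16],-8,12,94)"
```

```text
[[3.8, -14.0, 38.0, 0.1203, 0.0, 0.0, 94], [3.8, -9.4, 39.4, 0.1203, 0.0, 0.0, 94], [3.8, -4.6, 40.2, 0.1203, 0.0, 0.0, 94], [3.8, 0.3, 40.5, 0.1203, 0.0, 0.0, 94], [3.8, 5.1, 40.1, 0.1203, 0.0, 0.0, 94], [3.8, 9.9, 39.2, 0.1203, 0.0, 0.0, 94], [3.8, 14.6, 37.8, 0.1203, 0.0, 0.0, 94], [3.8, 19.0, 35.7, 0.1203, 0.0, 0.0, 94], [3.8, 23.1, 33.2, 0.1203, 0.0, 0.0, 94], [3.8, 26.9, 30.2, 0.1203, 0.0, 0.0, 94], [3.8, 30.4, 26.7, 0.1203, 0.0, 0.0, 94], [3.8, 33.4, 22.9, 0.1203, 0.0, 0.0, 94]]
```

>>> {"name": "play_rows", "arguments": {"deltas": [[[3.8, -14, 38, 0.12, 0, 0, 94], [3.8, -9.4, 39.4, 0.12, 0, 0, 94], [3.8, -4.6, 40.2, 0.12, 0, 0, 94], [3.8, 0.3, 40.5, 0.12, 0, 0, 94], [3.8, 5.1, 40.1, 0.12, 0, 0, 94], [3.8, 9.9, 39.2, 0.12, 0, 0, 94], [3.8, 14.6, 37.8, 0.12, 0, 0, 94], [3.8, 19, 35.7, 0.12, 0, 0, 94], [3.8, 23.1, 33.2, 0.12, 0, 0, 94], [3.8, 26.9, 30.2, 0.12, 0, 0, 94]]]}}

```text
time_s: 1.4
ee_pos: [0.4757, 0.2944, 0.1674]
eef_rot: [2.062, 1.571, 0.59]
force: [0.4, 0.1, -0.2]
grip_width: 0.0938
```

>>> {"name": "play_rows", "arguments": {"deltas": [[[3.8, 30.4, 26.7, 0.12, 0, 0, 94], [3.8, 33.4, 22.9, 0.12, 0, 0, 94], [0, 0, 0, 0, 0, 0, 94], [0, 0, 0, 0, 0, 0, 94]]]}}

```text
time_s: 1.8
ee_pos: [0.5406, 0.2484, 0.1594]
eef_rot: [-1.245, 1.57, -2.952]
force: [0.3, 0.3, -0.1]
grip_width: 0.0939
```

```bash
python3 - <<'E'
from plan import *
st()
c=viewer.camera("wrist"); cv2.imwrite("pics/w1.png",c["img"][:,:,::-1])
print(proj(c,[[.54,.248,.097],[.54,.248,.067]]))
E
```

```text
t 1.8 p [0.5406 0.2484 0.1594] yawY -7.804792019941669 xdir [-0.0008 -0.0002 -1.    ] F [ 0.281   0.3186 -0.0546] M [-0.0713  0.1568 -0.0065] w 0.09389173370484298 q [0.369  0.4387 1.4414 0.0002 1.2623 0.5052]
[[287.2249 224.118 ]
 [287.3915 212.919 ]]
```

View pics/w1.png

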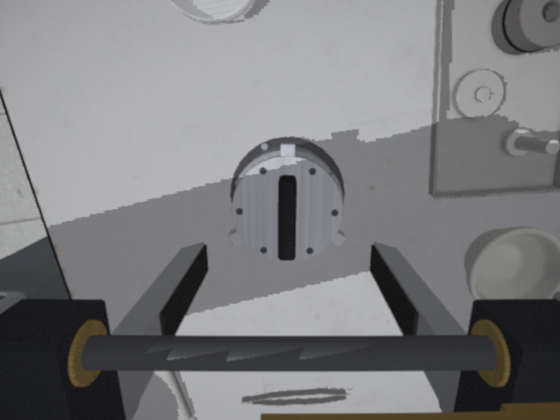

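```bash
python3 - <<'E'
from plan import *
c=viewer.camera("wrist")
crop(c,220,130,135,140,5,"w1c.png")
im=cv2.imread("pics/w1c.png"); im=cv2.resize(im,None,fx=.857,fy=.857); 
l=cv2.cvtColor(im,cv2.COLOR_BGR2LAB); l[:,:,0]=cv2.createCLAHE(3,(4,4)).apply(l[:,:,0]); cv2.imwrite("pics/w1d.png",cv2.cvtColor(l,cv2.COLOR_LAB2BGR)); print(im.shape)
E
```

```text
(600, 578, 3)
```

View pics/w1d.png

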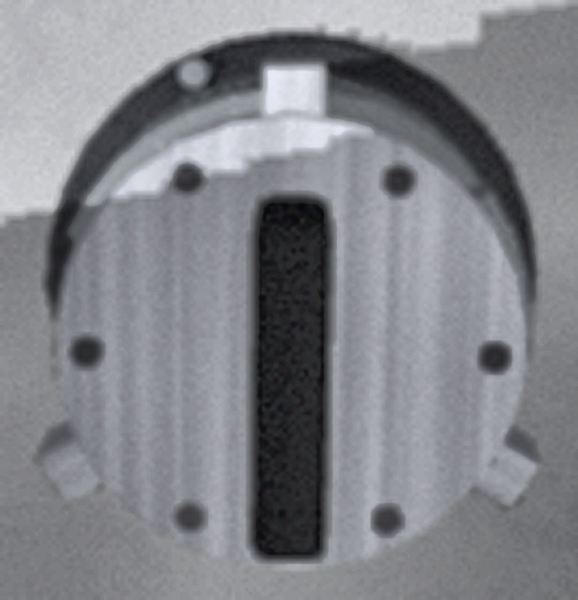

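```bash
cat > unwrap.py <<'E'
from plan import *
def unwrap(c,x,y,r=.050,z0=.0,z1=.075,n=720,m=75):
    t=np.radians(np.linspace(0,360,n,endpoint=False)); z=np.linspace(z1,z0,m)
    T,Z=np.meshgrid(t,z); P=np.stack([x+r*np.cos(T),y+r*np.sin(T),Z],-1).reshape(-1,3)
    uv=proj(c,P).reshape(m,n,2).astype(np.float32)
    im=cv2.remap(c["img"][:,:,::-1].copy(),uv[...,0],uv[...,1],cv2.INTER_CUBIC)
    R=cv2.Rodrigues(c["rvec"])[0]; C=-R.T@c["tvec"]
    vis=(np.cos(t)*(C[0]-x-r*np.cos(t))+np.sin(t)*(C[1]-y-r*np.sin(t)))>0
    im[:,~vis]=0
    return im
def grid(im,s=1):
    im=im.copy()
    for a in range(0,360,30):
        cv2.line(im,(2*a,0),(2*a,4),(0,0,255),1); cv2.putText(im,str(a),(2*a+2,10),0,.35,(0,255,255),1)
    return im
E
python3 - <<'E'
from unwrap import *
x,y=.540,.249
ims=[]
for n in("scene","side","wrist"):
    c=viewer.camera(n)
    im=unwrap(c,x,y); im=cv2.resize(im,(720,150)); 
    im=cv2.convertScaleAbs(im,alpha=1.8); ims.append(grid(im))
cv2.imwrite("pics/un1.png",np.vstack(ims))
c=viewer.camera("wrist")
th=np.radians(82)
pts=np.r_[circ(x,y,.050,.05),circ(x,y,.047,.067),bar(x,y,th,.067,.097)]
crop(c,220,130,135,140,4,"w1e.png",proj(c,pts))
c=viewer.camera("scene"); crop(c,165,120,80,75,8,"sc3.png")
E
```

```text
(no output)
```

View pics/un1.png

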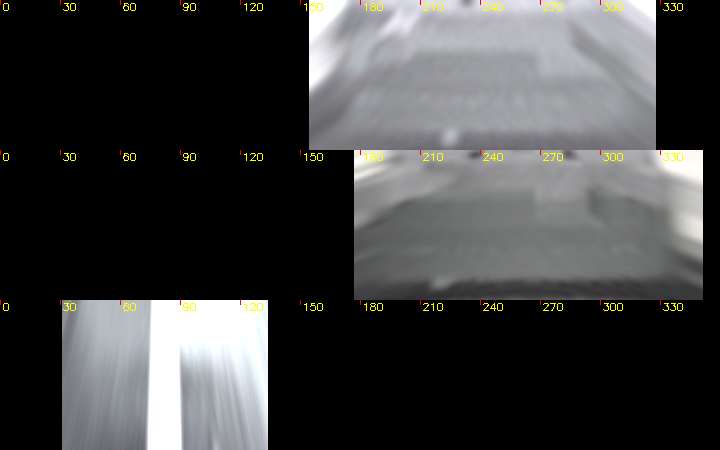

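View pics/w1e.png

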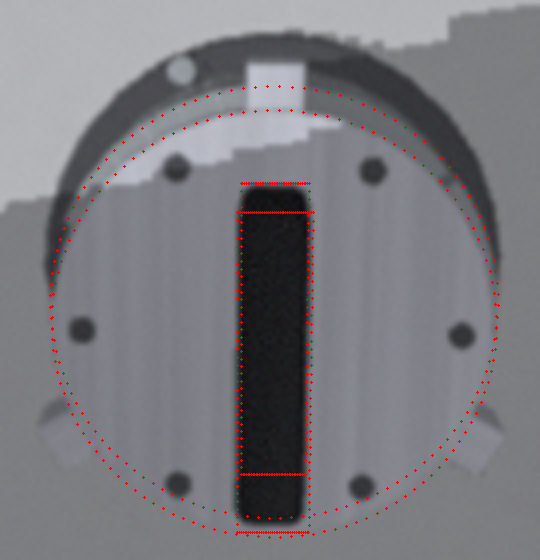

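View pics/sc3.png

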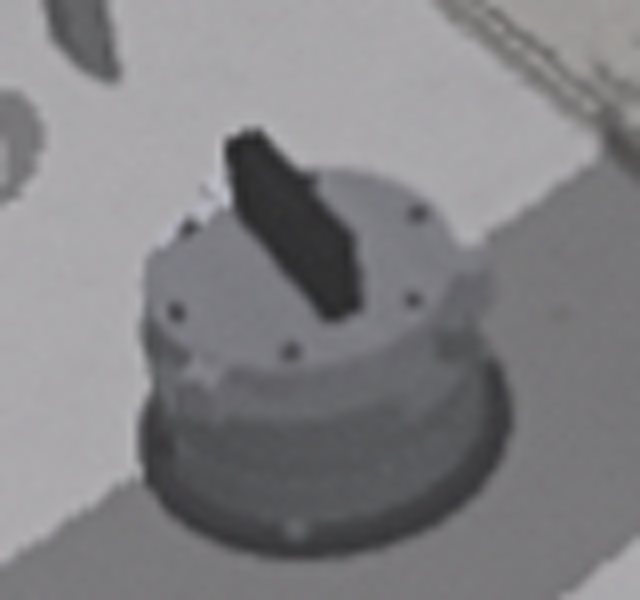

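```bash
python3 - <<'E'
from unwrap import *
c=viewer.camera("side"); crop(c,246,168,46,40,14,"si4.png")
im=cv2.imread("pics/si4.png"); g=cv2.cvtColor(im,cv2.COLOR_BGR2GRAY); im1=cv2.convertScaleAbs(im,alpha=2.6,beta=-140)
cv2.imwrite("pics/si4.png",im1)
c=viewer.camera("wrist"); crop(c,280,135,65,65,8,"w4.png")
im=cv2.imread("pics/w4.png"); im=cv2.convertScaleAbs(im,alpha=2.2,beta=-120); cv2.imwrite("pics/w4.png",im)
E
```

```text
(no output)
```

View pics/si4.png

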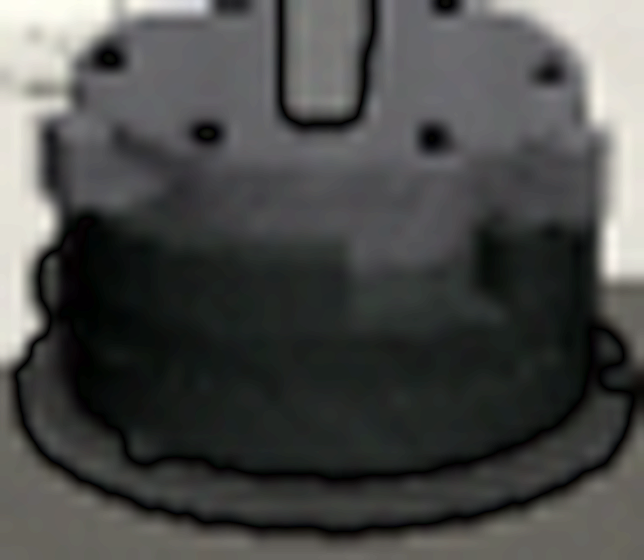

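View pics/w4.png

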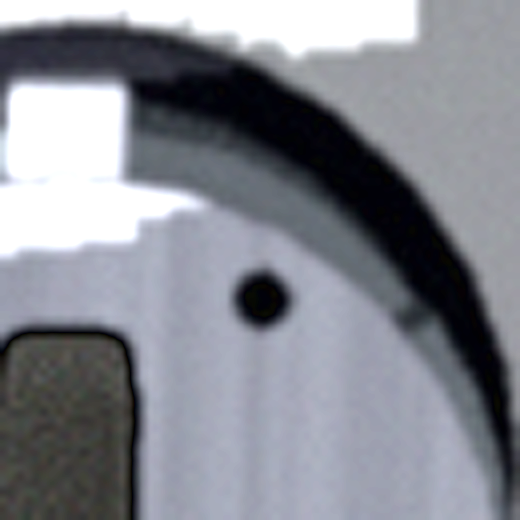

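```bash
python3 - <<'E'
from unwrap import *
x,y=.5395,.2485
c=viewer.camera("wrist")
p=onz(c,[(331.3,174.8),(328,172)],.05); d=p[:,:2]-[x,y]; print(np.degrees(np.arctan2(d[:,1],d[:,0])),np.hypot(*d.T))
a=np.radians(np.arange(258,312,2)); 
c=viewer.camera("side")
for z in(.049,.043,.038):
    uv=proj(c,np.c_[x+.05*np.cos(a),y+.05*np.sin(a),0*a+z]); print(z,np.c_[np.degrees(a),uv][::2].round(1).tolist())
# lid refine: bar top centre and key tips in wrist view, w1d crop scale 4.285
c=viewer.camera("wrist")
f=lambda u,v:(220+(u+.5)/4.2857-.5,130+(v+.5)/4.2857-.5)
P=onz(c,[f(295,64+2),f(263+32,116)],.06); print(P)
k=onz(c,[f(295,66),f(40,460),f(538,463)],.058); print("keys",k)
# bar top corners from crop4 (w1e) (243,186),(306,186),(303,524),(240,524)
g=lambda u,v:(220+(u+.5)/4-.5,130+(v+.5)/4-.5)
b=onz(c,[g(241,186),g(308,186),g(305,524),g(237,524)],.097); print(b,b.mean(0))
m=(b[0]+b[1]-b[2]-b[3])/2; print(np.degrees(np.arctan2(m[1],m[0])),np.linalg.norm(m))
E
```

```text
[29.9788 34.4655] [0.0486 0.0479]
0.049 [[258.0, 267.0, 187.1], [262.0, 268.4, 187.1], [266.0, 269.9, 187.1], [270.0, 271.3, 187.1], [274.0, 272.7, 187.1], [278.0, 274.1, 187.0], [282.0, 275.4, 186.8], [286.0, 276.8, 186.7], [290.0, 278.0, 186.4], [294.0, 279.3, 186.2], [298.0, 280.5, 185.9], [302.0, 281.6, 185.6], [306.0, 282.6, 185.3], [310.0, 283.6, 184.9]]
0.043 [[258.0, 267.0, 189.3], [262.0, 268.4, 189.4], [266.0, 269.8, 189.4], [270.0, 271.2, 189.4], [274.0, 272.6, 189.3], [278.0, 274.0, 189.2], [282.0, 275.4, 189.1], [286.0, 276.7, 188.9], [290.0, 278.0, 188.7], [294.0, 279.2, 188.4], [298.0, 280.4, 188.2], [302.0, 281.5, 187.9], [306.0, 282.6, 187.5], [310.0, 283.6, 187.1]]
0.038 [[258.0, 267.0, 191.2], [262.0, 268.4, 191.2], [266.0, 269.8, 191.3], [270.0, 271.2, 191.2], [274.0, 272.6, 191.2], [278.0, 274.0, 191.1], [282.0, 275.4, 190.9], [286.0, 276.7, 190.8], [290.0, 278.0, 190.5], [294.0, 279.2, 190.3], [298.0, 280.4, 190.0], [302.0, 281.5, 189.7], [306.0, 282.5, 189.4], [310.0, 283.5, 189.0]]
[[0.5483 0.3038 0.06  ]
 [0.547  0.2944 0.06  ]]
keys [[0.5483 0.3036 0.058 ]
 [0.4848 0.2307 0.058 ]
 [0.5874 0.2161 0.058 ]]
[[0.5396 0.2856 0.097 ]
 [0.5517 0.284  0.097 ]
 [0.5425 0.2177 0.097 ]
 [0.5293 0.2195 0.097 ]] [0.5407 0.2517 0.097 ]
81.63631736959648 0.06694811352988227
```

>>> {"name": "play_rows", "arguments": {"deltas": [[[20, -0.6, -1.7, 0.01, 0, 0, 50], [25, 0, 0, 0, 0, 0, 40], [23, 0, 0, 0, 0, 0, 40], [12, 0, 0, 0, 0, 0, 40], [7, 0, 0, 0, 0, 0, 40], [0, 0, 0, 0, 0, 0, 40]]]}}

```text
time_s: 3.0
ee_pos: [0.5401, 0.2505, 0.0726]
eef_rot: [-1.088, 1.57, -2.804]
force: [0.0, 0.3, -0.4]
grip_width: 0.0494
```

```bash
python3 - <<'E'
from plan import *
st()
c=viewer.camera("wrist"); cv2.imwrite("pics/w5.png",c["img"][:,:,::-1])
c=viewer.camera("side"); crop(c,220,100,100,110,5,"si5.png")
E
```

```text
t 3.0 p [0.5401 0.2505 0.0726] yawY -8.368568799403622 xdir [-0.0005 -0.0002 -1.    ] F [ 0.0074  0.3424 -0.3698] M [-0.1128  0.0788 -0.0046] w 0.04944360670843649 q [0.3727 0.5351 1.5155 0.     1.0915 0.5187]
```

View pics/w5.png

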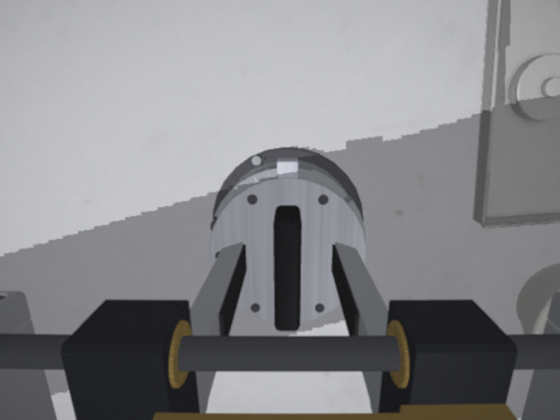

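View pics/si5.png

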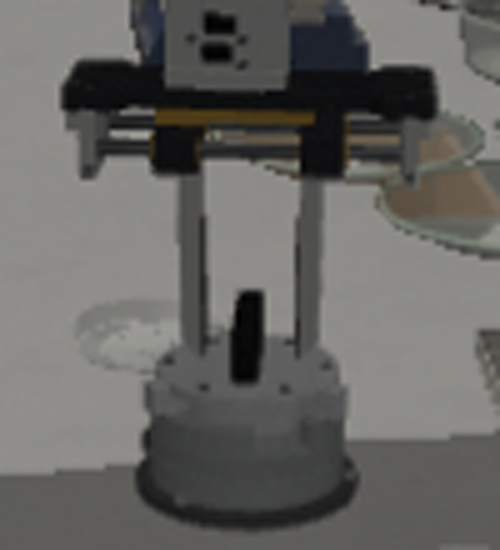

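The bar (wrist view, column ~288) sits midway between the fingers at columns 243 and 335, and the side view agrees. Closing now.

>>> {"name": "play_rows", "arguments": {"deltas": [[[0, 0, 0, 0, 0, 0, 20], [0, 0, 0, 0, 0, 0, 10], [0, 0, 0, 0, 0, 0, 8], [0, 0, 0, 0, 0, 0, 5], [0, 0, 0, 0, 0, 0, 5], [0, 0, 0, 0, 0, 0, 5]]], "grip_force": 30}}

```text
time_s: 3.7
ee_pos: [0.5402, 0.2506, 0.0731]
eef_rot: [2.393, 1.571, 0.676]
force: [-1.9, 0.4, 4.6]
grip_width: 0.0138
```

```bash
python3 -c "
from plan import *
st()"
```

```text
t 3.7 p [0.5402 0.2506 0.0731] yawY -8.365319507190447 xdir [ 0.0002  0.0002 -1.    ] F [-1.8543  0.4455  4.5678] M [-0.1288  0.3899  0.013 ] w 0.01379169958526642 q [0.3728 0.5342 1.5155 0.0001 1.0916 0.5188]
```

>>> {"name": "play_rows", "arguments": {"deltas": [[[0.5, 0, 0, 0.06, 0, 0, 5], [0, 0, 0, 0.08, 0, 0, 5], [0, 0, 0, 0.08, 0, 0, 5], [0, 0, 0, 0.08, 0, 0, 5], [0, 0, 0, 0.08, 0, 0, 5], [0, 0, 0, 0.08, 0, 0, 5], [0, 0, 0, 0, 0, 0, 5]]]}}

```text
time_s: 4.4
ee_pos: [0.5401, 0.2505, 0.0721]
eef_rot: [-0.289, 1.571, -2.467]
force: [-0.4, -0.8, -3.4]
grip_width: 0.0137
```

```bash
python3 -c "
from plan import *
st()
c=viewer.camera('wrist'); crop(c,180,120,220,180,3,'w6.png')
c=viewer.camera('side'); crop(c,246,158,46,50,11,'si6.png')
"
```

```text
t 4.4 p [0.5401 0.2505 0.0721] yawY -34.792843011970554 xdir [-0.0002 -0.0002 -1.    ] F [-0.4385 -0.8491 -3.4373] M [ 0.0128  0.122  -0.1196] w 0.013657610541248867 q [ 0.3727  0.5355  1.5162 -0.0001  1.0902  0.98  ]
```

View pics/w6.png

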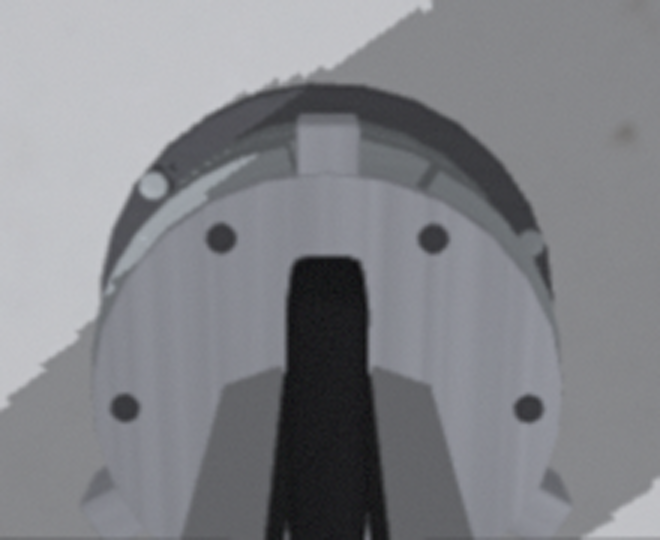

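View pics/si6.png

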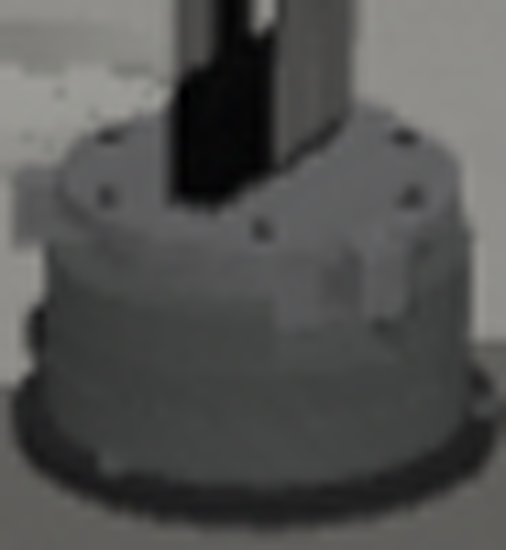

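The notch now shows on both sides of the key in the wrist crop, with edges at (292,152) and (428,177) and the key at 297–358. It needs a little more turn; measuring that.

```bash
python3 -c "
from plan import *
c=viewer.camera('wrist')
f=lambda u,v:(180+(u+.5)/3-.5,120+(v+.5)/3-.5)
p=onz(c,[f(292,155),f(428,178)],.05)
k=onz(c,[f(297,118),f(358,118)],.06)
for P in(p,k):
  d=P[:,:2]-[.5402,.2505]; print(np.degrees(np.arctan2(d[:,1],d[:,0])),np.hypot(*d.T))
"
```

```text
[63.765  29.1313] [0.047  0.0467]
[61.0698 49.1341] [0.0555 0.0556]
```

>>> {"name": "play_rows", "arguments": {"deltas": [[[0, 0, 0, 0.05, 0, 0, 5], [0, 0, 0, 0.05, 0, 0, 5], [0, 0, 0, 0.052, 0, 0, 5], [0, 0, 0, 0, 0, 0, 5], [1, 0, 0, 0, 0, 0, 5], [1, 0, 0, 0, 0, 0, 5], [0, 0, 0, 0, 0, 0, 5]]]}}

```text
time_s: 5.25
ee_pos: [0.54, 0.2504, 0.07]
eef_rot: [-0.424, 1.57, -2.752]
force: [0.0, -0.4, -3.0]
grip_width: 0.0137
```

```bash
python3 -c "
from plan import *
st()
c=viewer.camera('wrist'); crop(c,180,120,220,180,3,'w7.png')
"
```

```text
t 5.25 p [0.54   0.2504 0.07  ] yawY -43.37552446814629 xdir [-0.0005 -0.0002 -1.    ] F [ 0.0092 -0.4096 -2.9976] M [-0.0317  0.089   0.0188] w 0.013687749736066538 q [ 0.3727  0.5382  1.5175 -0.      1.0864  1.1298]
```

View pics/w7.png

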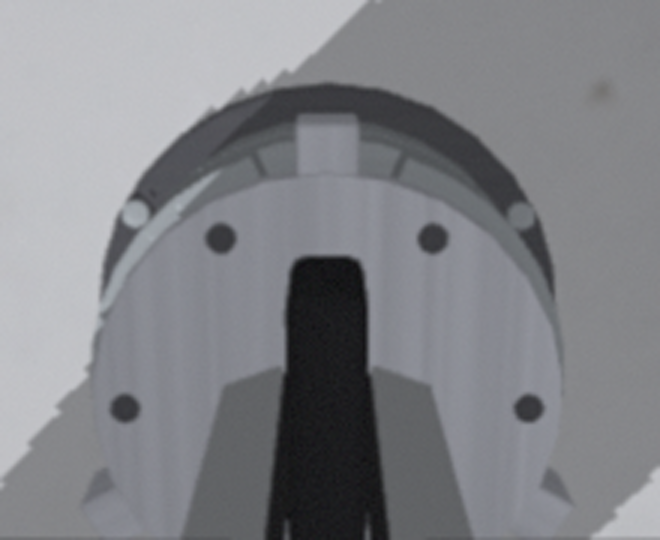

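The key is centred in the notch (edges at columns 257 and 403, key centre 327). The lid came down 2 mm with only its weight on the wrist, so I'll keep lowering.

>>> {"name": "play_rows", "arguments": {"deltas": [[[1.5, 0, 0, 0, 0, 0, 5], [1.5, 0, 0, 0, 0, 0, 5], [1.5, 0, 0, 0, 0, 0, 5], [1.5, 0, 0, 0, 0, 0, 5], [0, 0, 0, 0, 0, 0, 5]]]}}

```text
time_s: 5.8
ee_pos: [0.54, 0.2504, 0.0641]
eef_rot: [-0.357, 1.57, -2.686]
force: [-1.3, -0.3, -3.5]
grip_width: 0.014
```

>>> {"name": "play_rows", "arguments": {"deltas": [[[0.8, 0, 0, 0, 0, 0, 5], [0.7, 0, 0, 0, 0, 0, 5], [0, 0, 0, 0, 0, 0, 5]]]}}

```text
time_s: 6.1
ee_pos: [0.5402, 0.2506, 0.0631]
eef_rot: [2.717, 1.571, 0.388]
force: [-1.7, -0.9, 0.7]
grip_width: 0.0135
```

>>> {"name": "play_rows", "arguments": {"deltas": [[[0.7, 0, 0, 0, 0, 0, 5], [0.7, 0, 0, 0, 0, 0, 5], [0, 0, 0, 0, 0, 0, 5]]]}}

```text
time_s: 6.4
ee_pos: [0.5403, 0.2506, 0.0631]
eef_rot: [2.624, 1.57, 0.296]
force: [-8.7, -4.1, 14.7]
grip_width: 0.0139
```

```bash
python3 -c "
from plan import *
st()
c=viewer.camera('wrist'); crop(c,180,120,220,180,3,'w8.png')
c=viewer.camera('side'); crop(c,246,158,46,50,11,'si8.png')
"
```

```text
t 6.4 p [0.5403 0.2506 0.0631] yawY -43.42494120583327 xdir [ 0.0007  0.0002 -1.    ] F [-8.6944 -4.0747 14.7435] M [-0.7715  1.8239 -0.0175] w 0.013901682309281134 q [ 0.3728  0.5471  1.5219 -0.0001  1.0719  1.1308]
```

View pics/w8.png

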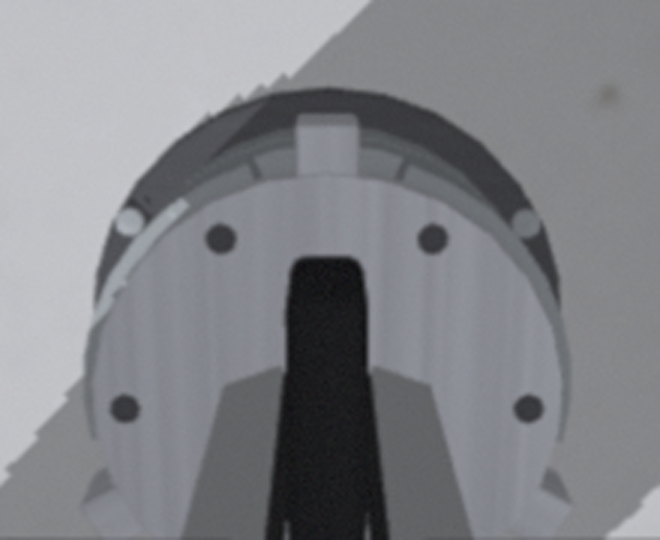

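View pics/si8.png

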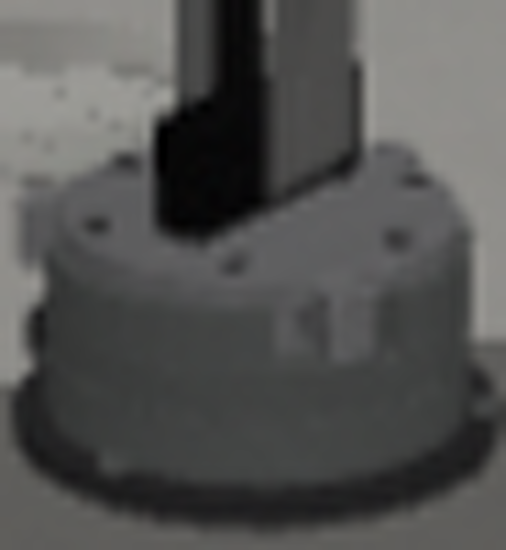

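>>> {"name": "play_rows", "arguments": {"deltas": [[[-0.6, 0, 0, 0, 0, 0, 5], [-0.5, 0, 0, 0, 0, 0, 5], [0, 0, 0, 0, 0, 0, 5]]]}}

```text
time_s: 6.8
ee_pos: [0.5402, 0.2506, 0.0631]
eef_rot: [2.711, 1.57, 0.382]
force: [-3.6, -2.2, 7.5]
grip_width: 0.0139
```

>>> {"name": "play_rows", "arguments": {"deltas": [[[0, 0, 0, 0, 0, 0, 20], [0, 0, 0, 0, 0, 0, 30], [0, 0, 0, 0, 0, 0, 40], [0, 0, 0, 0, 0, 0, 40]]]}}

```text
time_s: 7.2
ee_pos: [0.5402, 0.2505, 0.0624]
eef_rot: [-2.119, 1.571, 1.836]
force: [-0.5, 0.3, 0.9]
grip_width: 0.0387
```

>>> {"name": "play_rows", "arguments": {"deltas": [[[-5, 0, 0, 0, 0, 0, 40], [-25, 0, 0, 0, 0, 0, 40], [-35, 0, 0, 0, 0, 0, 40], [-35, 0, 0, 0, 0, 0, 40], [0, 0, 0, 0, 0, 0, 40], [0, 0, 0, 0, 0, 0, 40]]]}}

```text
time_s: 7.8
ee_pos: [0.5403, 0.2506, 0.1631]
eef_rot: [2.7, 1.57, 0.371]
force: [-0.3, -0.4, -0.2]
grip_width: 0.0398
```

```bash
python3 - <<'E'
from plan import *
st()
x,y,th=.5402,.2506,np.radians(46.6)
pts=np.r_[circ(x,y,.047,.057,200),bar(x,y,th,.057,.087),circ(x,y,.05,.05,200)]
c=viewer.camera("wrist"); crop(c,200,110,180,170,4,"w9.png",proj(c,pts))
c=viewer.camera("side"); crop(c,230,145,80,65,8,"si9.png"); crop(c,230,145,80,65,8,"si9o.png",proj(c,pts))
c=viewer.camera("scene"); crop(c,165,120,80,75,8,"sc9o.png",proj(c,pts))
E
```

```text
t 7.8 p [0.5403 0.2506 0.1631] yawY -43.43081518142227 xdir [ 0.0012  0.0005 -1.    ] F [-0.286  -0.3754 -0.1873] M [-0.0837  0.063  -0.0099] w 0.039825982840870786 q [ 0.3727  0.4355  1.4371 -0.      1.2677  1.1308]
```

View pics/w9.png

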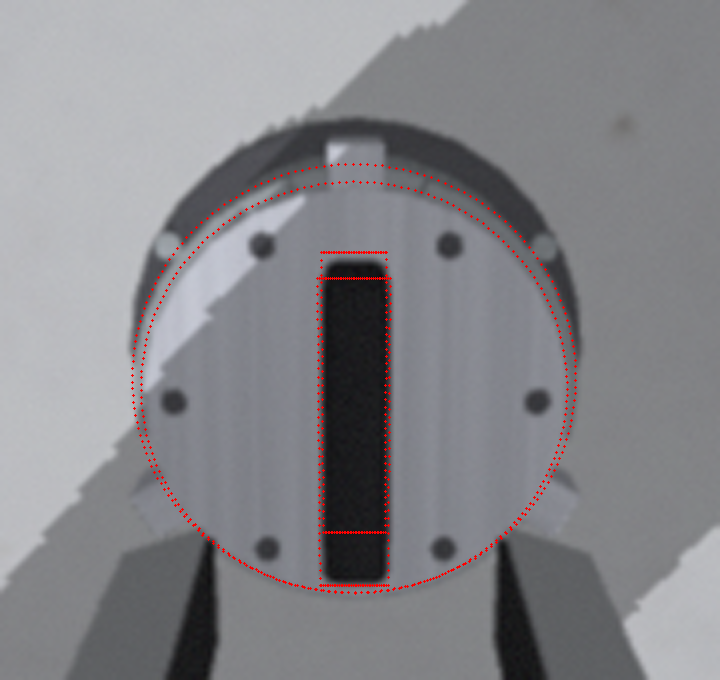

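View pics/si9.png

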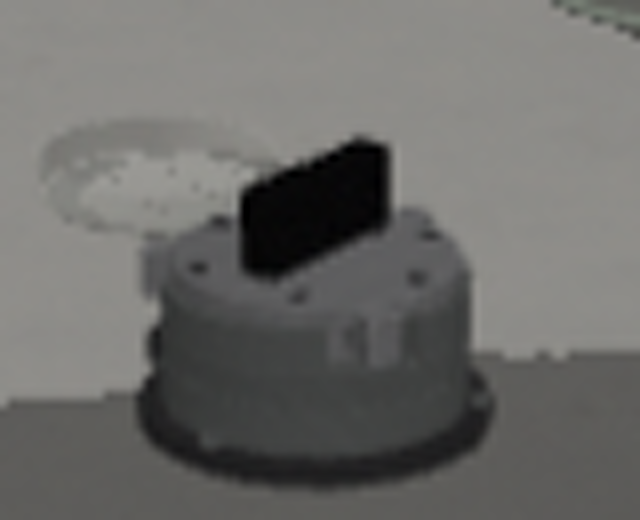

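View pics/si9o.png

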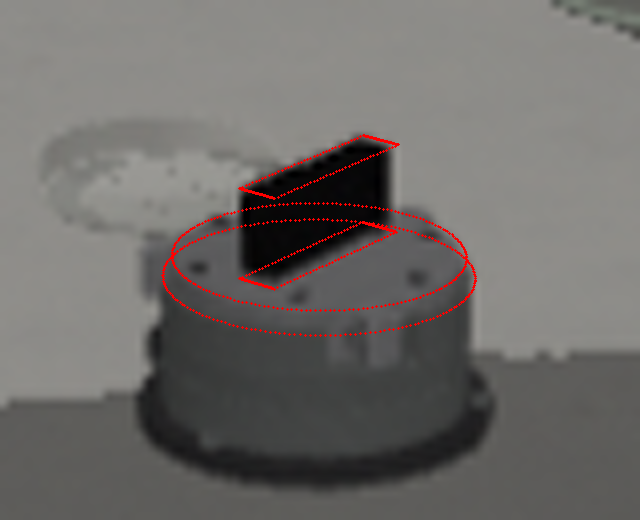

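View pics/sc9o.png

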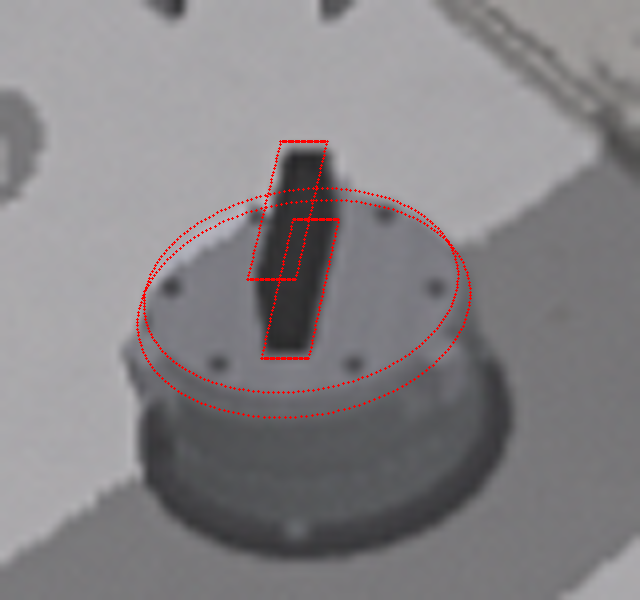

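The side and wrist views fit a flush lid: the flange-top and bar outlines match at z = 0.057 and 0.087, with no gap at the rim. I'll confirm by touch, lowering the closed fingers gently onto the bar top, which should be at z = 0.087.

>>> {"name": "play_rows", "arguments": {"deltas": [[[20, 0, 0, 0, 0, 0, 0], [20, 0, 0, 0, 0, 0, 0], [15, 0, 0, 0, 0, 0, 0], [10, 0, 0, 0, 0, 0, 0], [6, 0, 0, 0, 0, 0, 0], [2, 0, 0, 0, 0, 0, 0], [0, 0, 0, 0, 0, 0, 0], [0, 0, 0, 0, 0, 0, 0]]]}}

```text
time_s: 8.75
ee_pos: [0.5405, 0.2507, 0.0902]
eef_rot: [2.72, 1.57, 0.391]
force: [-0.1, 1.0, 0.4]
grip_width: 0.0005
```

>>> {"name": "play_rows", "arguments": {"deltas": [[[1, 0, 0, 0, 0, 0, 0], [1, 0, 0, 0, 0, 0, 0], [1, 0, 0, 0, 0, 0, 0], [0.6, 0, 0, 0, 0, 0, 0], [0, 0, 0, 0, 0, 0, 0]]]}}

```text
time_s: 9.25
ee_pos: [0.5404, 0.2506, 0.0872]
eef_rot: [2.686, 1.57, 0.357]
force: [-5.4, -1.6, 12.2]
grip_width: 0.0006
```

Contact is at z = 0.0872 with 12 N, so the bar top is at the seated height. Now I'll back off.

>>> {"name": "play_rows", "arguments": {"deltas": [[[-2, 0, 0, 0, 0, 0, 0], [-10, 0, 0, 0, 0, 0, 0], [-30, 0, 0, 0, 0, 0, 0], [-40, 0, 0, 0, 0, 0, 40], [-40, 0, 0, 0, 0, 0, 60], [0, 0, 0, 0, 0, 0, 60], [0, 0, 0, 0, 0, 0, 60], [0, 0, 0, 0, 0, 0, 60]]]}}

```text
time_s: 10.05
ee_pos: [0.5397, 0.2503, 0.2069]
eef_rot: [-0.427, 1.569, -2.755]
force: [0.1, 0.5, 0.2]
grip_width: 0.0372
```

```bash
python3 - <<'E'
from plan import *
st()
c=viewer.camera("side"); crop(c,220,80,160,130,5,"si10.png")
c=viewer.camera("scene"); cv2.imwrite("pics/sc10.png",c["img"][:,:,::-1])
E
```

```text
t 10.05 p [0.5397 0.2503 0.2069] yawY -43.4331807701695 xdir [-0.0017 -0.0007 -1.    ] F [0.0511 0.5426 0.1851] M [-0.0769  0.0571 -0.0537] w 0.037151250474310483 q [ 0.3727  0.4007  1.3823 -0.      1.3603  1.1308]
```

View pics/si10.png

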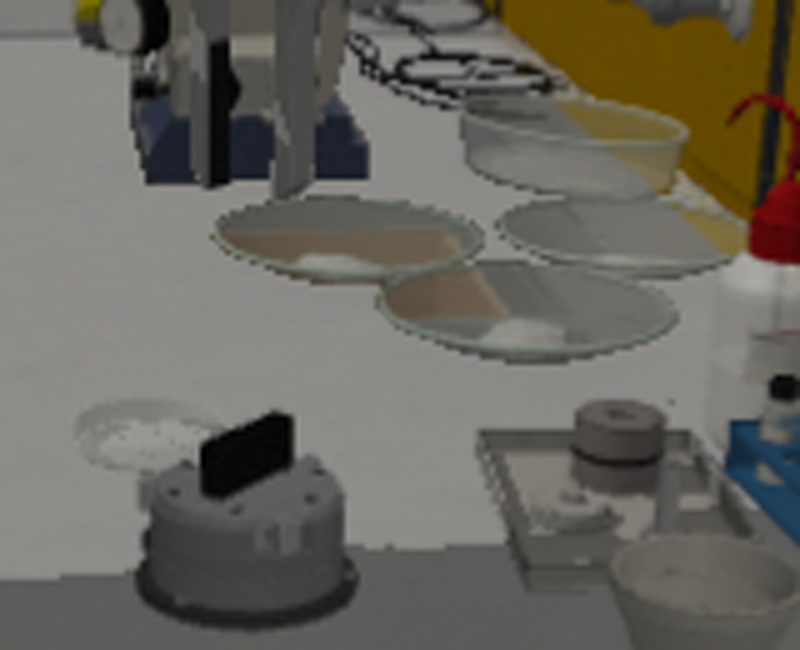

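View pics/sc10.png

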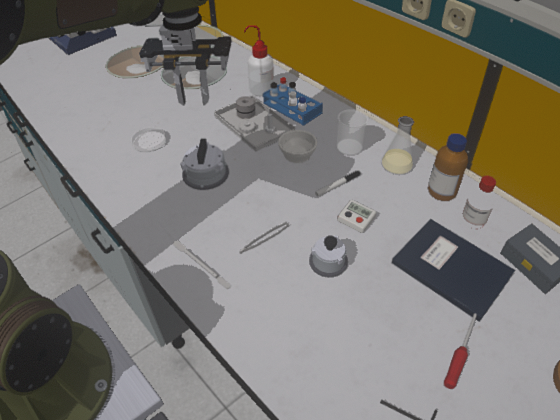

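The lid is flush on the holder in the side crop at (245,520). The scene view shows the small holder unmoved at (329,255), with the gripper well clear. Handing in.

```bash
python3 -c "
from station import hand_in
print(hand_in())"
```

```text
the job is handed in; nothing more can be done
None
```

I gripped the lid by its bar and turned it about 35° clockwise (seen from above) until the keys dropped into the notches. I then lowered it 10 mm, pressed it home with about 15 N, let go and moved clear. The job took about 10 s of robot time.

**Seating:** the tool height under load fell exactly 10.0 mm, from 0.0731 to 0.0631 m. Touching the bar top with closed fingers met contact at 0.0872 m, against 0.087 m expected for a fully home lid.

**Pictures:** in the side and wrist views the lid sits flush with no gap at the rim. The key I could see clearly was centred in its notch.

**Small holder:** it is unmoved, at the same pixel (329,255) in the scene view before and after.

**Disagreement:** the scene-camera overlay was off by 1–2 pixels. It was off by about the same before the lid was moved, so I put it down to the 2 mm calibration. No check failed.

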